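Load a label roll and snap its retaining cap on

TASK

Load the label dispenser: lower the white label roll over the spindle until it sits flat on the turntable, then push the orange cap down onto the stud above it until it clicks fully home. Keep pushing after the click: finish while your gripper is still holding the cap pressed firmly down (about 10 N), and leave the other things on the bench where they are.

Things in the scene. Friction and masses are not known exactly. Their poses are not given: they have to be found in the camera images.
- dispenser: Label dispenser, fixed: grey base 130 (x) x 110 (y) x 22 mm; round aluminium turntable 80 mm dia, top 30 mm above the bench; in its middle an upright black spindle 23 mm dia, top tapered, ending at 76 mm, then a thinner brass stud. Steel tear bar (top at 43 mm) along the -x edge, 60 mm from the spindle; two black pegs 36 mm high at the +x corners. Origin: on the bench, on the spindle axis; z up.
- stud: Brass stud on top of the spindle, fixed: 16 mm dia, from 76 to 101.5 mm above the bench, top edge chamfered 2.5 mm. Four smooth steel snap balls, each on a spring, stand out of its sides to a radius of 11.5 mm, centred 92.5 mm above the bench, and look like one steel bulge. Origin: centre of the stud's foot, 76 mm above the bench.
- spindle_seat (a point): Point on the spindle axis at the turntable's top, 30 mm above the bench: the roll's origin is here when the roll is seated. Axes as the dispenser's.
- stud_top (a point): Centre of the stud's top face, 101.5 mm above the bench.
- cap_home (a point): Point on the stud's axis, 83 mm above the bench: the cap's origin is here when fully home (roof on the stud's top, flange 3 mm above the roll). The lip meets the balls 14 mm before home; the push rises to 7-11 N some 11 mm before home, falls away, and over the last 6 mm the balls snap the cap down (the click). It stops hard at home and stays on by itself. Axes as the dispenser's.
- roll: White label roll with a brown cardboard core, loose, standing on end on the bench: 58 mm outside dia, 50 mm high, a 28 mm hole right through, about 110 g. Origin: centre of its underside; z along the hole, up. Its two ends are alike.
- cap: Orange snap cap, loose, standing mouth down: ribbed barrel 30 mm dia (31 over ribs), 40 mm high in all, flange 44 mm dia x 4 mm at the bottom; about 40 g. Blind bore from below 18.5 mm deep: first a lip 4 mm high with a 19 mm hole, above it 25 mm wide. Origin: centre of its underside; z up.
- tape_roll: Bystander, loose: amber packing-tape roll lying flat, 90 mm outside dia, 48 mm high, 76 mm hole. Origin: centre of its underside.
- bottle: Bystander, loose: white plastic bottle with a blue cap, 60 mm dia, 130 mm high, upright. Origin: centre of its underside.
- hammer: Bystander, loose: hammer with a blue handle lying along its own x, 260 mm long, at the back of the bench. Origin: centre of its underside.
- screwdriver: Bystander, loose: screwdriver with a red handle lying along its own x, 200 mm long, at the back. Origin: centre of its underside.
- tape_measure: Bystander, loose: yellow and black tape measure, 70 x 38 x 62 mm high, on the left. Origin: centre of its underside.
- stapler: Bystander, loose: blue and black stapler, 150 x 34 x 47 mm high, on the right. Origin: centre of its underside.
Things that resemble listed ones, but are neither listed nor needed, are in the scene too. Of the things like the cap, leave any that is pink; of the rest the larger one is meant.

How it is judged:
By the outcome, as a careful person would: the job done as asked, in the order asked, and still so for the second after the job is handed in, while the arm keeps its last pose, push and grip.
It also fails if it takes over 67 s, if anything falls off the work surface, if the arm or the gripper's body presses on something with over 40 N, if the wrist force passes 120 N, or if a joint passes its speed limit or range.

ROBOT

A 6-joint arm with a two-finger parallel gripper is mounted at the origin on the work surface. World frame = base frame: x ahead of the robot, y to its left, z up, the work surface at z = 0. Lengths are in mm, angles in rad, forces in N, time in s.
With the tool pointing down it reaches from about 275 to 850 mm from the base axis. Payload 5.2 kg.
Tool frame: the origin (TCP) lies between the finger pads; the fingertips stand 22 mm ahead of it and the grasp point (between the pads) lies 3 mm ahead of it; x points along the fingers, z is the direction in which the jaws open and shut, and the axes are right-handed (so a half turn about x gives the same grasp; the last joint's range is limited). The gripper opens to 85 mm and grips with 20 to 120 N. Pads are 22 mm wide; open, the fingers measure 114 mm over their backs; the gripper's body (76 mm by 85 mm) begins 54 mm behind the grasp point. The pads swing forward as they close: fully open they stand 13 mm farther back than shut.
Start: joints at [1.018, 0.259, 1.535, -0, 1.348, -0.203], TCP at [188.469, 516.706, 253.31] pointing down, gripper open.
Joint ranges: [-3.14, 3.14], [-0.91, 2.08], [0.19, 2.58], [-1.22, 4.36], [0.22, 2.71], [-3.12, 3.12]. Speed limits (rad/s): [2.57, 2.57, 3.14, 3.14, 3.14, 3.14].

INTERFACE

Orientations are given as a unit quaternion [x, y, z, w].
In Python, from workcell import bot, viewer, order gives the robot as it stands.
- The arm moves only by the tool step_arm, never from a script. Its argument "series" is one flat list of numbers, 7 for each row, row after row: the shift along the tool's x, y, z scaled (see below), then the turn, a rotation vector about the tool's x, y, z scaled (see below), then the closure, from 0 (fully open) to 1 (shut). In form: [dx, dy, dz, wx, wy, wz, hand, dx, dy, dz, wx, wy, wz, hand, ...]. A call has 1 to 20 rows; each row is the pose to reach, as a shift and turn from the pose commanded when the call began, along the tool's axes at that moment, turning the shorter way round; what a row does not reach only later rows make up. The controller multiplies each number of a shift by 150 mm and each number of a turn by pi rad. A row lasts 1/12 s, in which the tool goes at most 41.7 mm and 7.16 degrees, less where a joint would pass 70% of its speed; a pose out of reach is approached as far as the arm can. A call with a number of a shift or a turn outside -1 to 1 is refused whole. A call with a gripper value outside its range is refused whole. The fingers move at their own pace and stop on an object; "force" is the grip in N (left out, the last holds). Time passes only in rows, so rows that repeat a pose let the fingers close. It gives the time, the measured TCP pose, the force and the opening at its end, in the units of the state.
- bot.get_state(): the state, without advancing time (a new reading comes with each control period).
- viewer.get_image(name): name is "side" or "top"; returns a dict with "pixels" (480x640x3 uint8, red, green, blue), "depth" (480x640 float32, mm along the optical axis (not along the pixel's ray), 0 where there is no reading), "camera_matrix" (3x3 intrinsics, pixels), "R" (3x3) and "t" (3): a world point X has camera coordinates R X + t. Camera axes: x right, y down, z forward; pixel columns grow to the right and rows downward; lengths in mm; the calibration is good to about 2 mm. A picture is of the moment at which its call begins.
- order.close_job(): hands the job in, once; it reports no verdict.
Trained networks look in the newest picture that a camera, given by its name, has taken for a name from the list of things; names that differ only in an ending like _2 or _b are one class to them, and where a whole thing is asked for, a point or a joint stands for the part that bears it (a point fixed in the world has none). Each returns a list of dicts, best first, with "p" (0 to 1); they miss things now and then, are a little off and sometimes report something else, mostly with a low value. They report only what shows in the picture. A call takes as long as a camera call. They do not tell look-alikes from the thing itself.
- viewer.cut_out(camera, target): "pixels" (480x640 bool, what is visible of it).
- viewer.tip_of(camera, target): "xyz" ([x, y, z] in mm, in world coordinates, good to about 4 mm: a listed point, or the origin of a listed thing).
The state is a dict: "time": time; "joints": joint angles; "qd": joint speeds; "joint_torque": joint torques, N m; "eef_pos": TCP position; "tool_rot": TCP orientation; "ft_force": force on the tool from outside, world axes, zero at the start; "wrist_torque": the same for the moment, N m; "opening": finger opening in mm.
Only numpy, scipy, OpenCV 4.12 (cv2) and the standard library are available. Lean on these libraries where they do the work, as an engineer would, in place of code of your own. Each camera call takes 0.05 s, during which the arm holds its last target.

## Working session

There is one attempt and no reset: what is moved stays moved. The work goes in short steps, Python scripts to look and compute and a tool call to move; the robot and the scene stay as the last step left them, time stands still between calls to the robot, and variables do not carry over. Pictures are saved under pics/ and viewed, and the job is handed in when it is done.

Besides the shell and the picture viewer there is one more tool, called after "Request:" as name(argument=value, ...) on one line, values as JSON. step_arm: Moves the arm, as the interface text tells. Its arguments: {"type":"object","properties":{"series":{"type":"array","items":{"type":"number"}},"force":{"type":"number"}},"required":["series"]}

```bash
mkdir -p pics; ls; python3 - <<'E'
from workcell import bot, viewer, order
import cv2, numpy as np
print(bot.get_state())
for n in ("top","side"):
    im=viewer.get_image(n)
    cv2.imwrite(f"pics/{n}0.png",im["pixels"][:,:,::-1]); print(n,im["camera_matrix"].tolist(),im["R"].tolist(),im["t"].tolist())
    np.savez(f"{n}0.npz",**im)
    for t in ("dispenser","roll","cap","stud_top","spindle_seat","cap_home","stud"):
        try: print(t,[(round(d["p"],2),np.round(d["xyz"],1).tolist()) for d in viewer.tip_of(n,t)])
        except Exception as e: print(t,e)
print(bot.get_state()["time"])
E
```

```text
pics
{'time': 0.0, 'joints': array([ 1.01818663e+00,  2.59340868e-01,  1.53608748e+00,  5.98220567e-07,
        1.34794858e+00, -2.02772769e-01]), 'qd': array([ 0.00017942, -0.00017542, -0.00157254, -0.00104222, -0.00040578,
        0.00021138]), 'joint_torque': array([ 1.86684956e-03, -4.46017992e+01, -2.90574127e+01, -2.24146170e-04,
        1.15309274e-02,  1.94572175e-05]), 'eef_pos': array([188.21981985, 516.28807426, 252.4740095 ]), 'tool_rot': array([-0.40560618,  0.5799633 ,  0.4051063 ,  0.57880487]), 'ft_force': array([-0.24110841, -0.34277571,  0.29456987]), 'wrist_torque': array([-0.02043582,  0.00874788,  0.00831708]), 'opening': 85.51920524989372}
top [[528.7366130197897, 0.0, 321.1381636558518], [0.0, 528.7366130197897, 233.20205056485514], [0.0, 0.0, 1.0]] [[-0.018320437003949926, -0.9998271181939677, -0.0031773120605356996], [-0.9873229743097129, 0.018592246908982323, -0.15763144595891265], [0.15766326772018416, 0.0002491562183864158, -0.9874929022190352]] [16.507211479872574, 542.7107958810261, 1307.7735943026962]
dispenser [(0.69, [503.8, -6.7, 3.5])]
roll []
cap [
[... 302 characters left out ...]
 547.2734864283591, 240.25759299808175], [0.0, 0.0, 1.0]] [[-0.9482470093532486, -0.31747087412686886, -0.006312949686322075], [-0.2154955998230398, 0.658006716423899, -0.7215184041990522], [0.2332150417737427, -0.6828172560957729, -0.6923664774296276]] [518.2281085079, 170.38998876463071, 1198.0426597336611]
dispenser [(0.86, [502.9, -7.7, 0.0]), (0.16, [621.6, -266.4, -2.4])]
roll [(0.74, [617.4, 258.6, 2.9])]
cap [(0.95, [439.6, 255.9, -0.9]), (0.75, [346.7, 267.0, -2.1]), (0.57, [404.2, 182.9, -0.5])]
stud_top [(0.68, [502.0, -1.9, 28.8]), (0.55, [502.5, -3.5, 100.0])]
spindle_seat [(0.55, [505.9, -3.3, 27.1])]
cap_home [(0.79, [508.2, -5.4, 86.1])]
stud [(0.47, [502.3, -0.6, 77.9])]
0.8
```

View pics/top0.png

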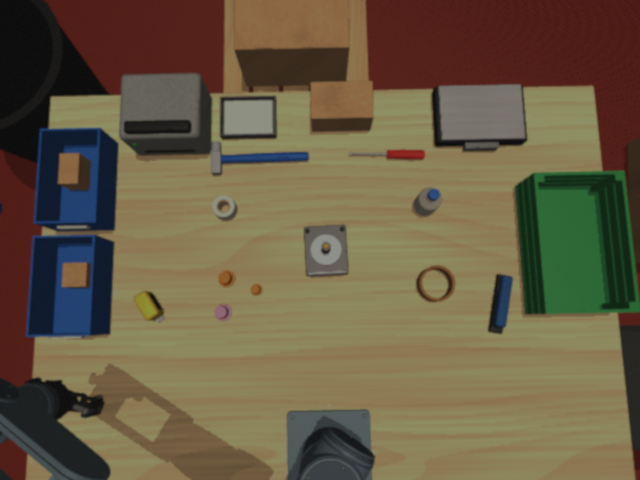

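View pics/side0.png

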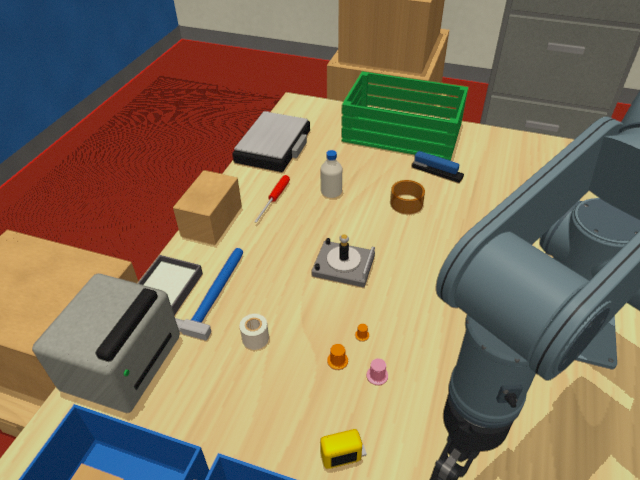

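```bash
cat > h.py <<'E'
import numpy as np, cv2
from scipy.optimize import least_squares
def pts(im):
    K=im["camera_matrix"];R=im["R"];t=im["t"];d=im["depth"]
    v,u=np.mgrid[0:480,0:640]
    c=np.stack([(u-K[0,2])/K[0,0]*d,(v-K[1,2])/K[1,1]*d,d],-1)
    return (c-t)@R
def proj(im,X):
    c=np.atleast_2d(X)@im["R"].T+im["t"]; p=c@im["camera_matrix"].T
    return p[:,:2]/p[:,2:]
def near(P,d,xy,r,z0,z1):
    return (d>0)&(np.hypot(P[...,0]-xy[0],P[...,1]-xy[1])<r)&(P[...,2]>z0)&(P[...,2]<z1)
def disc(m_pts):
    # min enclosing circle + centroid
    (c,r)=cv2.minEnclosingCircle(m_pts[:,:2].astype(np.float32)); return np.round(c,1),round(r,1),np.round(m_pts.mean(0),1),len(m_pts)
E
python3 - <<'E'
from h import *
for n in("top","side"):
    im=dict(np.load(f"{n}0.npz")); P=pts(im); d=im["depth"]
    print(n)
    for nm,xy,r,z0,z1 in [("roll",(617,258),45,44,56),("cap",(440,256),30,34,46),("small",(406,180),25,15,46),("table",(503,-5),45,26,34),("studtop",(503,-5),15,97,106),("stud",(503,-5),20,85,97),("bench",(560,120),40,-9,9),("base",(503,-5),100,18,25),("bar",(443,-5),70,37,47)]:
        m=near(P,d,xy,r,z0,z1)
        if m.sum()<3: print(nm,m.sum()); continue
        q=P[m]; print(nm,disc(q),"zmed",round(np.median(q[:,2]),1),"ext",np.round(q.min(0),1),np.round(q.max(0),1))
# crops
    K=im["pixels"]
t=dict(np.load("top0.npz"))["pixels"][180:330,190:390,::-1]; s=dict(np.load("side0.npz"))["pixels"][220:390,220:420,::-1]
cv2.imwrite("pics/c1.png",cv2.resize(t,None,fx=4,fy=4,interpolation=cv2.INTER_CUBIC)[:600])
cv2.imwrite("pics/c2.png",cv2.resize(s,None,fx=3.5,fy=3.5,interpolation=cv2.INTER_CUBIC))
E
```

```text
top
roll (array([616.9, 255.9]), 29.4, array([616.7, 255.2,  49.2]), 294) zmed 49.3 ext [587.6 226.6  44. ] [644.7 283.5  55.7]
cap (array([434.8, 253.2]), 15.7, array([434.3, 253.3,  39.7]), 111) zmed 39.4 ext [420.7 239.2  34.1] [449.  267.3  45.9]
small (array([404.9, 176.3]), 10.8, array([404.4, 175.8,  27.5]), 61) zmed 27.8 ext [394.8 165.4  17.3] [415.1 187.1  36.2]
table (array([503.4,  -4.7]), 44.3, array([501.4,  -5.4,  29.9]), 590) zmed 30.0 ext [460.4 -46.1  26. ] [546.2  36.   34. ]
studtop (array([502.4,  -4.9]), 10.1, array([503.3,  -4.4, 100. ]), 42) zmed 99.7 ext [492.5 -14.7  97.1] [512.2   4.9 104.1]
stud (array([502.2,  -4.8]), 10.7, array([498. ,  -5.9,  95.3]), 21) zmed 95.8 ext [492.7 -14.7  90.3] [512.6   5.   97. ]
bench (array([560., 120.]), 40.0, array([ 5.597e+02,  1.199e+02, -4.000e-01]), 706) zmed -0.4 ext [520.2  80.4  -8.8] [599.1 157.3   6.4]
base (array([502.2,  -5.7]), 81.8, array([505.4,  -3.9,  21.6]), 948) zmed 21.5 ext [436.  -61.3  18. ] [567.9  51.1  25. ]
bar (array([467.1,  -7.2]), 51.0, array([444. ,  -8.7,  41.7]), 122) zmed 41.5 ext [436. 
[... 461 characters left out ...]
  5.3,  29. ]), 457) zmed 28.8 ext [462.9 -38.7  26. ] [542.1  39.1  33.8]
studtop (array([501.6,   0.7]), 9.5, array([501.7,   2. ,  98.8]), 31) zmed 98.9 ext [493.2  -8.4  97. ] [511.1   8.7 102.3]
stud (array([5.029e+02, 5.000e-01]), 11.5, array([501.6,   5.2,  92.9]), 38) zmed 93.0 ext [491.6 -10.1  85. ] [513.1  11.7  97. ]
bench (array([560., 120.]), 39.9, array([560.1, 120.6,  -1.4]), 745) zmed -1.4 ext [520.6  80.5  -7.2] [599.9 159.6   3.7]
base (array([501.5,   4.2]), 82.1, array([503.8,  11.8,  20.9]), 888) zmed 20.8 ext [436.1 -57.2  18. ] [567.9  59.4  25. ]
bar (array([462.1,  -1.8]), 50.2, array([453.8,   0.8,  41. ]), 130) zmed 41.0 ext [435.  -47.2  37.1] [512.   43.3  46.2]
```

View pics/c1.png

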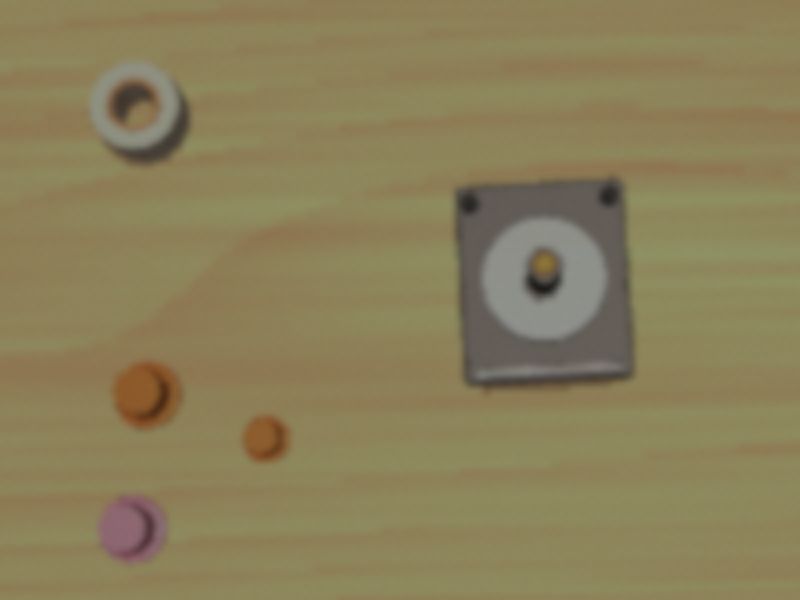

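View pics/c2.png

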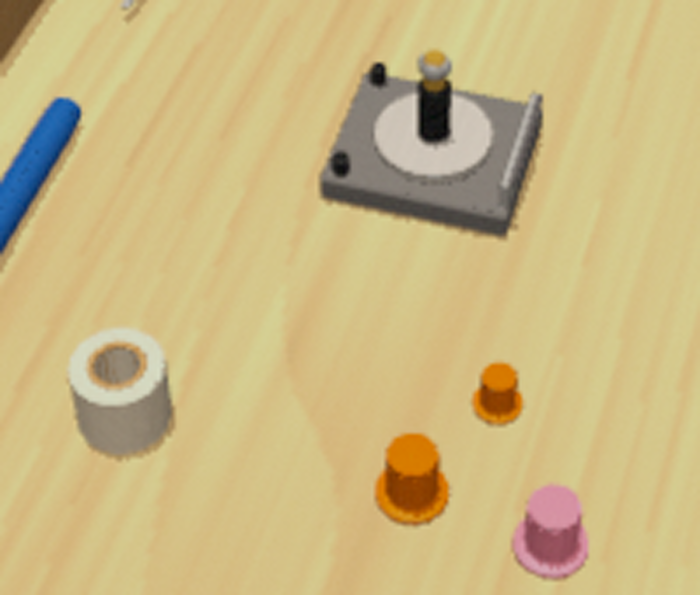

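```bash
cat >> h.py <<'E'
from scipy.spatial.transform import Rotation as Ro
def down(yaw):  # tool x down, tool z at world yaw
    z=np.array([np.cos(yaw),np.sin(yaw),0]);x=np.array([0,0,-1.]);y=np.cross(z,x)
    return Ro.from_matrix(np.stack([x,y,z],1))
def delta(p0,q0,p1,R1):
    R0=Ro.from_quat(q0); s=R0.inv().apply(np.array(p1)-p0)/150; w=(R0.inv()*R1).as_rotvec()/np.pi
    return np.round(s,4),np.round(w,4)
def st(bot):
    s=bot.get_state(); return s
E
python3 - <<'E'
from h import *
from workcell import bot
s=bot.get_state(); print(s["time"],s["eef_pos"],s["opening"])
R=Ro.from_quat(s["tool_rot"]); print(R.as_matrix().round(3), np.arctan2(*R.as_matrix()[[1,0],2]))
for yaw in (np.pi/2,-np.pi/2):
    print(yaw,delta(np.array([188.469,516.706,253.31]),s["tool_rot"],[617.5,258,150],down(yaw)))
E
```

```text
0.8 [188.45824747 516.69083902 253.32744745] 85.35164265969051
[[-0.    -0.939  0.343]
 [ 0.     0.343  0.939]
 [-1.     0.    -0.   ]] 1.220973925152716
1.5707963267948966 (array([ 0.6887, -3.2781, -0.64  ]), array([-0.1114, -0.    , -0.    ]))
-1.5707963267948966 (array([ 0.6887, -3.2781, -0.64  ]), array([ 0.8886, -0.    ,  0.    ]))
```

Request:
step_arm(series=[0,-1,-0.2,-0.1114,0,0,0,0,-1,-0.2,-0.1114,0,0,0,0,-1,-0.2,-0.1114,0,0,0,0,-1,-0.2,-0.1114,0,0,0,0,-1,-0.2,-0.1114,0,0,0])

```text
time: 1.22
eef_pos: [324.9, 433.9, 253.3]
tool_rot: [-0.5, 0.501, 0.498, 0.502]
ft_force: [-0.5, 0.7, -0.5]
opening: 85.7
```

Request:
step_arm(series=[0.3,-1,-0.6,0,0,0,0,0.3,-1,-0.6,0,0,0,0,0.3,-1,-0.6,0,0,0,0,0.3,-1,-0.6,0,0,0,0,0.3,-1,-0.6,0,0,0,0,0.3,-1,-0.6,0,0,0,0])

```text
time: 1.72
eef_pos: [471.7, 344.8, 206.7]
tool_rot: [-0.499, 0.502, 0.499, 0.5]
ft_force: [-0.3, 0.1, 0.3]
opening: 85.5
```

```bash
cat > go.py <<'E'
import sys
from h import *
from workcell import bot
s=bot.get_state(); R=Ro.from_quat(s["tool_rot"])
print("t",round(s["time"],2),"pos",s["eef_pos"].round(2),"yaw",np.arctan2(*R.as_matrix()[[1,0],2]).round(4),"xax",R.as_matrix()[:,0].round(4),"F",s["ft_force"].round(2),"qd",np.abs(s["qd"]).max().round(3),"op",round(s["opening"],2),"j",s["joints"].round(2))
if len(sys.argv)>3:
    print(delta(s["eef_pos"],s["tool_rot"],[float(a) for a in sys.argv[1:4]],down(np.pi/2)))
E
python3 go.py 617.5 258 150
```

```text
t 1.72 pos [471.66 344.75 206.71] yaw 1.5662 xax [-0.0012 -0.0016 -1.    ] F [-0.29  0.05  0.35] qd 0.062 op 85.53 j [ 0.44  0.35  1.52 -0.    1.27 -1.12]
(array([ 0.3778, -0.9754, -0.5732]), array([-0.0015, -0.0005, -0.0004]))
```

Request:
step_arm(series=[0.45,-0.9754,-0.5732,0,0,0,0,0.45,-0.9754,-0.5732,0,0,0,0,0.45,-0.9754,-0.5732,0,0,0,0,0.45,-0.9754,-0.5732,0,0,0,0,0.45,-0.9754,-0.5732,0,0,0,0,0.45,-0.9754,-0.5732,0,0,0,0,0.45,-0.9754,-0.5732,0,0,0,0])

```text
time: 2.3
eef_pos: [614.7, 261.7, 140.4]
tool_rot: [-0.499, 0.501, 0.5, 0.5]
ft_force: [-0.6, -0.3, 1.2]
opening: 85.7
```

```bash
python3 - <<'E'
from workcell import viewer
import cv2,numpy as np
for n in ("top","side"):
    im=viewer.get_image(n); np.savez(f"{n}1.npz",**im); cv2.imwrite(f"pics/{n}1.png",im["pixels"][:,:,::-1])
E
python3 go.py 617.5 258 36
```

```text
t 2.4 pos [614.16 262.84 141.66] yaw 1.5722 xax [-1.e-04  8.e-04 -1.e+00] F [ 0.19 -0.35  0.71] qd 0.012 op 85.4 j [ 0.24  0.55  1.37  0.    1.22 -1.34]
(array([ 0.7044, -0.0223, -0.0328]), array([ 0.0005,  0.0002, -0.    ]))
```

View pics/side1.png

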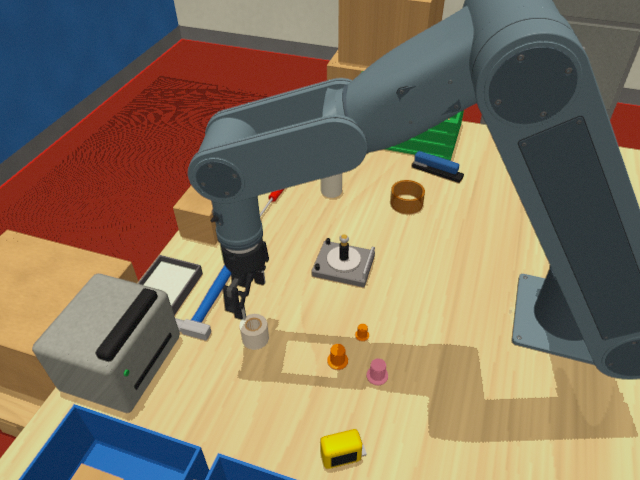

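View pics/top1.png

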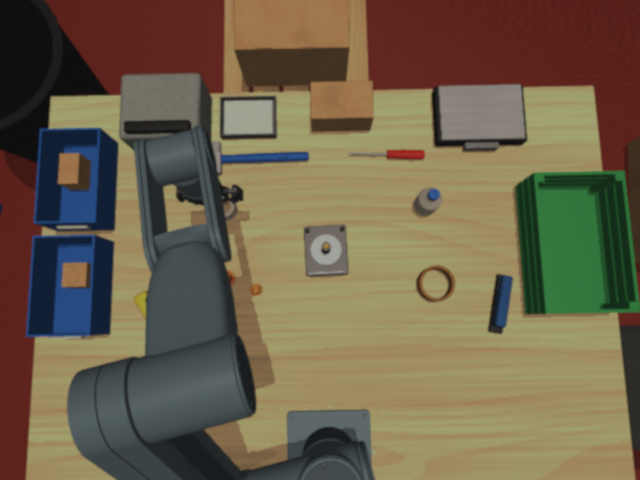

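Request:
step_arm(series=[0.3,-0.022,-0.03,0,0,0,0,0.5,-0.022,-0.03,0,0,0,0,0.6,-0.022,-0.03,0,0,0,0,0.7,-0.022,-0.03,0,0,0,0,0.7,-0.022,-0.03,0,0,0,0,0.7,-0.022,-0.03,0,0,0,0], force=40)

```text
time: 2.9
eef_pos: [617.5, 258.1, 36.4]
tool_rot: [-0.5, 0.5, 0.501, 0.499]
ft_force: [-0.6, -0.7, 0.5]
opening: 85.5
```

```bash
python3 - <<'E'
from workcell import viewer
import cv2,numpy as np
for n in ("side",):
    im=viewer.get_image(n); np.savez(f"{n}2.npz",**im); cv2.imwrite(f"pics/{n}2.png",cv2.resize(im["pixels"][220:380,170:370,::-1],None,fx=3.5,fy=3.5))
E
python3 go.py 617.5 258 36
```

```text
t 2.95 pos [618.55 258.1   37.4 ] yaw 1.5726 xax [ 1.5e-03  6.0e-04 -1.0e+00] F [-0.78  0.01  0.26] qd 0.019 op 85.12 j [ 0.23  0.66  1.46  0.    1.02 -1.34]
(array([ 0.0093,  0.007 , -0.0006]), array([0.0006, 0.0002, 0.0005]))
```

View pics/side2.png

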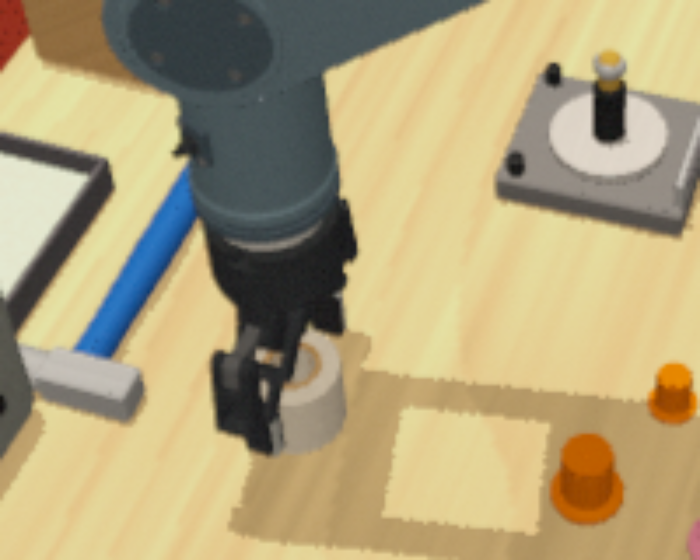

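```bash
python3 - <<'E'
from h import *
im=dict(np.load("side2.npz")); P=pts(im)
img=cv2.resize(im["pixels"][220:380,170:370,::-1],None,fx=3.5,fy=3.5)
def dr(X,c):
    q=(proj(im,X)-[170,220])*3.5
    for a in q: cv2.circle(img,tuple(int(v) for v in a),3,c,-1)
t=np.linspace(0,6.28,40)
for z in(0,50): dr(np.stack([617.5+29*np.cos(t),258+29*np.sin(t),0*t+z],1),(0,0,255))
# finger boxes at y=258+42.5.. tips
for yy in(43,57):
  for xx in(-11,11):
    dr(np.array([[617.5+xx,258+yy,z] for z in(14,27,50)]),(0,255,0))
dr(np.array([[617.5,258,z] for z in(36,90,140)]),(255,0,0))
cv2.imwrite("pics/s2b.png",img)
# depth-based finger points
m=(im["depth"]>0)&(abs(P[...,0]-617)<50)&(P[...,1]>297)&(P[...,1]<330)&(P[...,2]>8)&(P[...,2]<110)
q=P[m]
for z0 in range(10,110,10):
    k=q[(q[:,2]>=z0)&(q[:,2]<z0+10)]
    if len(k): print(z0,len(k),np.percentile(k,[5,50,95],axis=0).round(1).tolist())
E
```

```text
20 2 [[607.7, 307.8, 26.5], [607.9, 309.0, 28.1], [608.2, 310.3, 29.7]]
30 24 [[605.2, 303.9, 31.6], [610.6, 311.5, 37.5], [620.0, 315.8, 39.6]]
40 25 [[605.3, 303.6, 41.2], [609.6, 312.8, 43.5], [620.9, 316.6, 49.3]]
50 20 [[605.1, 303.9, 50.5], [608.6, 308.9, 53.2], [612.0, 316.2, 59.1]]
60 8 [[603.8, 302.4, 60.9], [605.9, 310.3, 63.5], [609.0, 314.5, 69.7]]
70 27 [[602.8, 300.7, 72.0], [605.3, 313.2, 75.8], [609.3, 329.3, 79.7]]
80 63 [[603.2, 299.7, 80.4], [607.9, 321.8, 83.9], [623.5, 329.7, 89.0]]
90 43 [[600.1, 297.6, 90.7], [605.1, 302.9, 94.0], [623.4, 329.8, 99.2]]
100 32 [[604.1, 320.9, 101.0], [611.0, 327.8, 105.6], [627.8, 329.8, 109.0]]
```

View pics/s2b.png

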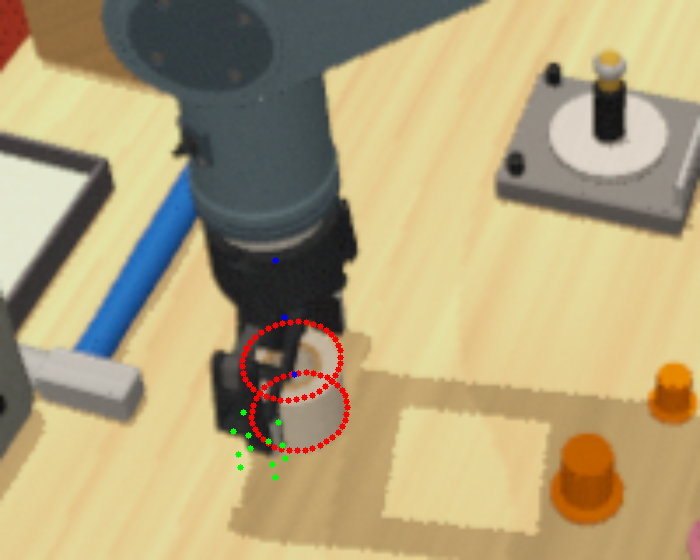

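Request:
step_arm(series=[0,0,0,0,0,0,1,0,0,0,0,0,0,1,0,0,0,0,0,0,1,0,0,0,0,0,0,1,0,0,0,0,0,0,1,0,0,0,0,0,0,1,0,0,0,0,0,0,1,0,0,0,0,0,0,1,0,0,0,0,0,0,1,0,0,0,0,0,0,1], force=40)

```text
time: 3.78
eef_pos: [619.8, 257.2, 38.0]
tool_rot: [-0.501, 0.499, 0.5, 0.501]
ft_force: [-1.5, 0.7, 6.5]
opening: 56.5
```

Request:
step_arm(series=[-0.1,0,0,0,0,0,1,-0.3,0,0,0,0,0,1,-0.6,0,0,0,0,0,1,-0.9,0,0,0,0,0,1,-0.9,0,0,0,0,0,1,-0.9,0,0,0,0,0,1,-0.9,0,0,0,0,0,1])

```text
time: 4.37
eef_pos: [618.7, 256.6, 171.3]
tool_rot: [-0.5, 0.5, 0.5, 0.5]
ft_force: [-0.8, 0.1, -1.1]
opening: 56.4
```

```bash
cat > snap.py <<'E'
import sys
from workcell import viewer
from h import *
k=sys.argv[1]
n=sys.argv[2]; im=viewer.get_image(n); np.savez(f"{n}{k}.npz",**im)
x0,y0=int(sys.argv[3]),int(sys.argv[4]); f=3.5
cv2.imwrite(f"pics/{n}{k}.png",cv2.resize(im["pixels"][y0:y0+170,x0:x0+220,::-1],None,fx=f,fy=f,interpolation=cv2.INTER_CUBIC))
E
python3 snap.py 3 side 170 200; python3 go.py 502.5 -3 173
```

```text
t 4.42 pos [617.79 256.4  169.53] yaw 1.5709 xax [-2.2e-03 -5.0e-04 -1.0e+00] F [ 0.26  0.01 -1.24] qd 0.025 op 56.5 j [ 0.23  0.53  1.33  0.    1.28 -1.34]
(array([-0.0206,  0.7687, -1.7293]), array([ 0.    , -0.0002, -0.0007]))
```

View pics/side3.png

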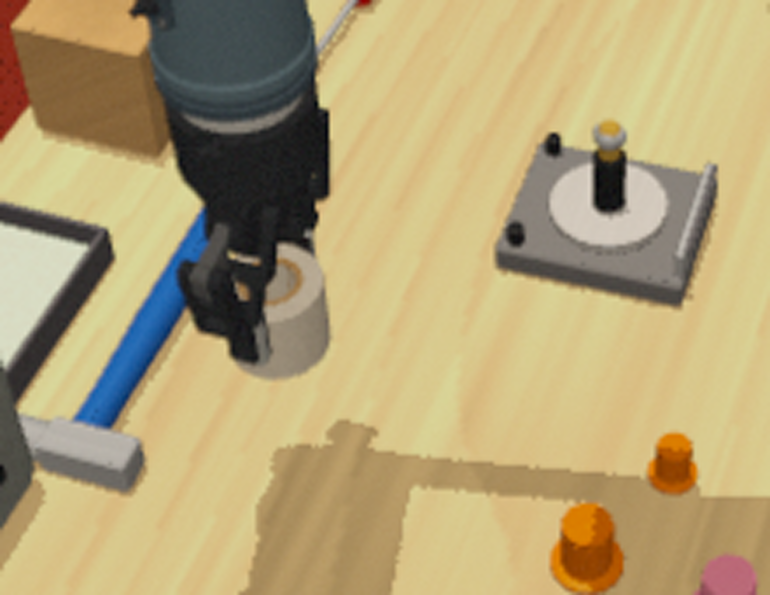

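Request:
step_arm(series=[0,0.385,-0.865,0,0,0,1,0,0.385,-0.865,0,0,0,1,0,0.385,-0.865,0,0,0,1,0,0.385,-0.865,0,0,0,1,0,0.385,-0.865,0,0,0,1])

```text
time: 4.83
eef_pos: [557.8, 123.5, 168.1]
tool_rot: [-0.498, 0.503, 0.501, 0.499]
ft_force: [-0.5, 0.1, -1.8]
opening: 56.3
```

Request:
step_arm(series=[0,0.385,-0.865,0,0,0,1,0,0.385,-0.865,0,0,0,1,0,0.385,-0.865,0,0,0,1,0,0.385,-0.865,0,0,0,1,0,0.385,-0.865,0,0,0,1,0,0.385,-0.865,0,0,0,1,0,0.385,-0.865,0,0,0,1])

```text
time: 5.42
eef_pos: [503.4, -1.9, 169.9]
tool_rot: [-0.499, 0.5, 0.501, 0.5]
ft_force: [0.6, 0.2, -1.0]
opening: 56.2
```

```bash
python3 go.py 502.5 -3 173; python3 snap.py 4 side 230 120;python3 go.py 502.5 -3 173; python3 snap.py 4 top 220 180;python3 go.py 502.5 -3 173
```

```text
t 5.42 pos [503.44  -1.9  169.9 ] yaw 1.5709 xax [-0.0013  0.0011 -1.    ] F [ 0.63  0.25 -1.  ] qd 0.017 op 56.17 j [-0.23  0.25  1.76  0.    1.13 -1.8 ]
(array([-0.0206,  0.0063, -0.0073]), array([ 0.    ,  0.0003, -0.0004]))
t 5.47 pos [503.58  -1.64 170.07] yaw 1.5718 xax [-1.e-03  9.e-04 -1.e+00] F [ 0.77  0.24 -1.22] qd 0.011 op 56.53 j [-0.23  0.25  1.76  0.    1.13 -1.8 ]
(array([-0.0195,  0.0072, -0.0091]), array([ 0.0003,  0.0003, -0.0003]))
t 5.52 pos [503.64  -1.56 170.24] yaw 1.5724 xax [-7.e-04  6.e-04 -1.e+00] F [-0.19  0.94 -1.43] qd 0.006 op 55.95 j [-0.23  0.25  1.76  0.    1.13 -1.8 ]
(array([-0.0184,  0.0077, -0.0096]), array([ 0.0005,  0.0002, -0.0002]))
```

View pics/side4.png

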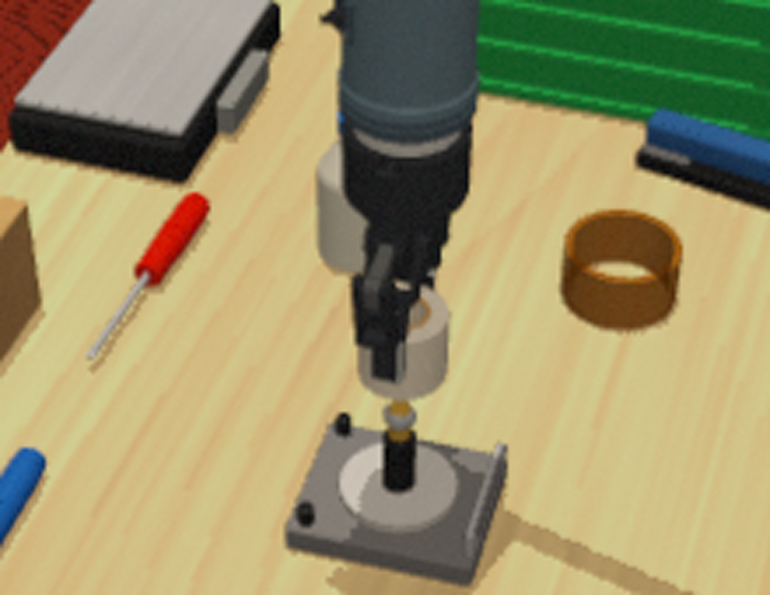

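View pics/top4.png

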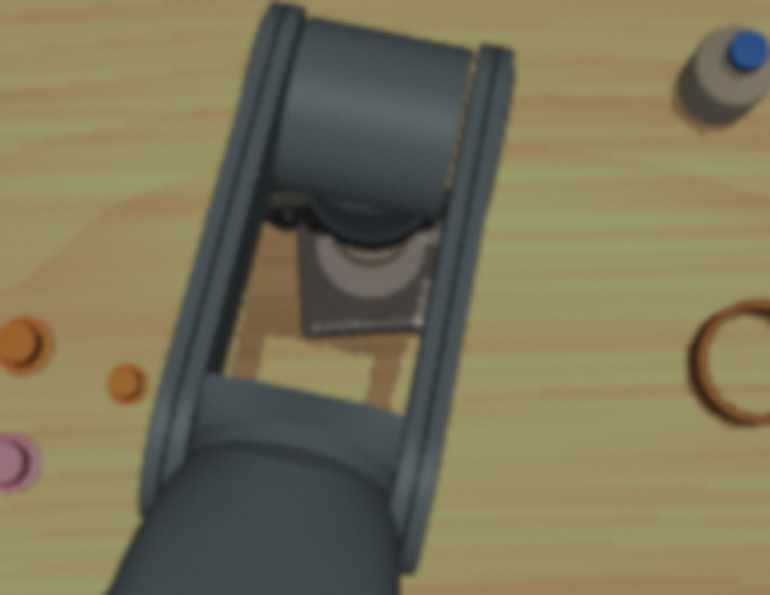

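```bash
cat >> h.py <<'E'
def cylfit(q,r,c0,cam=None):
    f=lambda c: np.hypot(q[:,0]-c[0],q[:,1]-c[1])-r
    s=least_squares(f,c0,loss="soft_l1",f_scale=1.0); return s.x.round(2),np.sqrt(np.mean(np.minimum(s.fun**2,25))).round(2) if False else np.median(abs(f(s.x))).round(2),len(q)
E
python3 - <<'E'
from h import *
from workcell import viewer
im=dict(np.load("side4.npz")); P=pts(im); d=im["depth"]; px=im["pixels"].astype(int)
S=px.max(-1)-px.min(-1); V=px.max(-1)
def show(nm,m,r,c0):
    q=P[m]; print(nm,cylfit(q,r,c0),"z",np.percentile(q[:,2],[2,50,98]).round(1))
bright=V>95
# roll side: 
m=near(P,d,(503,-2),40,125,172)&bright&(P[...,1]>0)
show("roll s4",m,29,(503,-2))
mm=np.zeros_like(px,dtype=np.uint8); mm[m]=255
cv2.imwrite("pics/m.png",cv2.resize(cv2.addWeighted(im["pixels"][120:290,230:450,::-1],.5,mm[120:290,230:450],.5,0),None,fx=3.5,fy=3.5))
for r0 in (11.5,):
    for k,n in((0,"side"),(4,"side"),(0,"top")):
        i=dict(np.load(f"{n}{k}.npz")); Pi=pts(i); di=i["depth"]
        m=near(Pi,di,(503,-2),20,36,70); q=Pi[m]; print(n,k,"spindle",cylfit(q,11.5,(503,-2)))
        m=near(Pi,di,(503,-2),20,97,104); q=Pi[m]; print("  studtop",q.mean(0).round(1) if len(q) else 0)
i=dict(np.load("side0.npz"));Pi=pts(i);m=near(Pi,i["depth"],(617,258),45,6,44); print("roll0 side",cylfit(Pi[m],29,(617,258)))
m=near(Pi,i["depth"],(437,256),20,10,34); print("cap0 side",cylfit(Pi[m],15.3,(437,256)))
i=dict(np.load("side3.npz"));Pi=pts(i);
V3=i["pixels"].max(-1);m=near(Pi,i["depth"],(617,258),45,136,172)&(V3>95)&(Pi[...,1]>258); print("roll3 side",cylfit(Pi[m],29,(617,258)))
E
```

```text
roll s4 (array([502.28,  -0.71]), np.float64(0.96), 257) z [131.  148.2 170.2]
side 0 spindle (array([503.04,  -1.34]), np.float64(0.81), 96)
  studtop [501.6   2.2  98.8]
side 4 spindle (array([503.07,  -1.32]), np.float64(0.94), 97)
  studtop [501.5   1.3  99. ]
top 0 spindle (array([502.83,  -4.84]), np.float64(0.24), 16)
  studtop [503.4  -4.2  99.9]
roll0 side (array([618.06, 260.49]), np.float64(1.07), 396)
cap0 side (array([435.46, 258.17]), np.float64(0.65), 101)
roll3 side (array([618.08, 258.26]), np.float64(0.88), 247)
```

View pics/m.png

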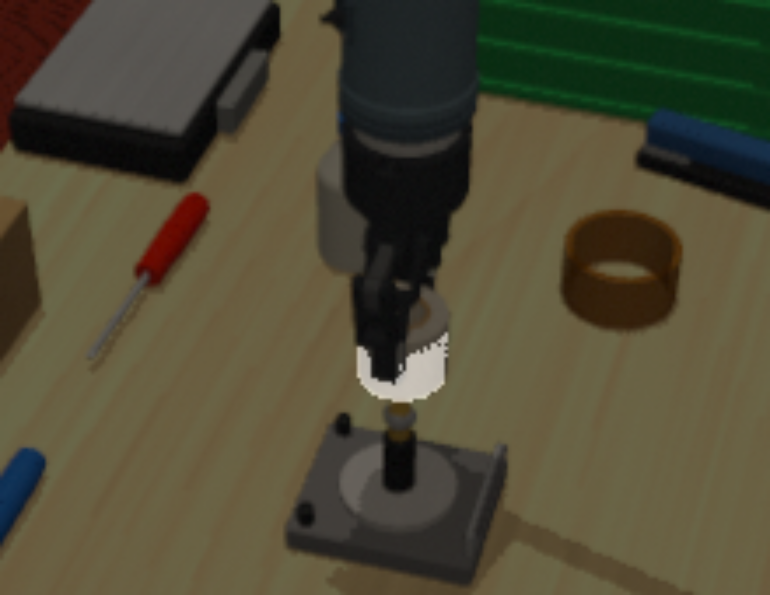

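Request:
step_arm(series=[0.1,-0.005,-0.004,0,0,0,1,0.2,-0.005,-0.004,0,0,0,1,0.25,-0.005,-0.004,0,0,0,1,0.3,-0.005,-0.004,0,0,0,1,0.3,-0.005,-0.004,0,0,0,1,0.3,-0.005,-0.004,0,0,0,1])

```text
time: 6.02
eef_pos: [504.1, -3.0, 125.6]
tool_rot: [-0.5, 0.5, 0.5, 0.5]
ft_force: [-0.6, -0.0, -0.5]
opening: 56.5
```

```bash
python3 snap.py 5 side 230 140;python3 go.py 502.5 -3 67
```

```text
t 6.07 pos [504.43  -3.18 126.11] yaw 1.5715 xax [ 4.e-04 -1.e-04 -1.e+00] F [ 0.1   0.24 -1.31] qd 0.012 op 56.09 j [-0.23  0.3   1.82  0.    1.02 -1.8 ]
(array([0.3941, 0.0131, 0.0012]), array([ 0.0002, -0.    ,  0.0001]))
```

View pics/side5.png

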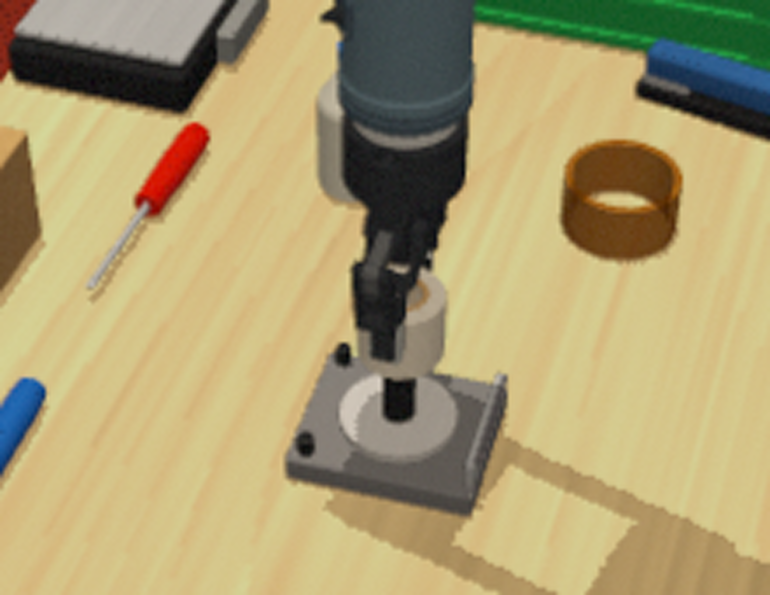

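Request:
step_arm(series=[0.05,0,0,0,0,0,1,0.1,0,0,0,0,0,1,0.15,0,0,0,0,0,1,0.15,0,0,0,0,0,1])

```text
time: 6.4
eef_pos: [502.9, -3.2, 101.6]
tool_rot: [-0.499, 0.501, 0.501, 0.499]
ft_force: [0.3, -0.1, -1.6]
opening: 56.2
```

```bash
python3 go.py 502.5 -3 67
```

```text
t 6.4 pos [502.86  -3.24 101.61] yaw 1.5707 xax [-2.9e-03  7.0e-04 -1.0e+00] F [ 0.29 -0.08 -1.64] qd 0.032 op 56.22 j [-0.23  0.34  1.84  0.    0.97 -1.8 ]
(array([0.2307, 0.0017, 0.0014]), array([-0.    ,  0.0002, -0.0009]))
```

Request:
step_arm(series=[0.07,0,0,0,0,0,1,0.14,0,0,0,0,0,1,0.19,0,0,0,0,0,1,0.21,0,0,0,0,0,1,0.21,0,0,0,0,0,1,0.21,0,0,0,0,0,1])

```text
time: 6.9
eef_pos: [504.1, -3.5, 71.8]
tool_rot: [-0.5, 0.5, 0.5, 0.5]
ft_force: [0.3, -0.1, -0.7]
opening: 56.2
```

```bash
python3 go.py 502.5 -3 67
```

```text
t 6.9 pos [504.1   -3.46  71.85] yaw 1.571 xax [-2.e-04  1.e-04 -1.e+00] F [ 0.29 -0.14 -0.7 ] qd 0.011 op 56.2 j [-0.23  0.38  1.87  0.    0.89 -1.8 ]
(array([0.0323, 0.0106, 0.003 ]), array([ 0.    ,  0.    , -0.0001]))
```

Now creep down to contact.

Request:
step_arm(series=[0.01,0,0,0,0,0,1,0.02,0,0,0,0,0,1,0.027,0,0,0,0,0,1,0.027,0,0,0,0,0,1])

```text
time: 7.23
eef_pos: [504.3, -3.5, 68.0]
tool_rot: [0.5, -0.5, -0.5, -0.5]
ft_force: [0.2, -0.3, -0.3]
opening: 56.4
```

Request:
step_arm(series=[0.007,0,0,0,0,0,1,0.007,0,0,0,0,0,1])

```text
time: 7.4
eef_pos: [504.2, -3.5, 67.9]
tool_rot: [0.5, -0.5, -0.5, -0.5]
ft_force: [-3.5, 0.2, 10.7]
opening: 56.3
```

```bash
python3 go.py 502.5 -3 67; python3 snap.py 6 side 230 140; python3 go.py
```

```text
t 7.4 pos [504.22  -3.5   67.92] yaw 1.5711 xax [ 8.e-04 -3.e-04 -1.e+00] F [-3.45  0.2  10.65] qd 0.004 op 56.34 j [-0.23  0.39  1.87 -0.    0.88 -1.8 ]
(array([0.0061, 0.0115, 0.0033]), array([ 0.0001, -0.0001,  0.0002]))
t 7.45 pos [504.22  -3.49  67.91] yaw 1.571 xax [ 8.e-04 -3.e-04 -1.e+00] F [-3.97 -0.92  9.25] qd 0.003 op 56.38 j [-0.23  0.39  1.87 -0.    0.88 -1.8 ]
```

View pics/side6.png

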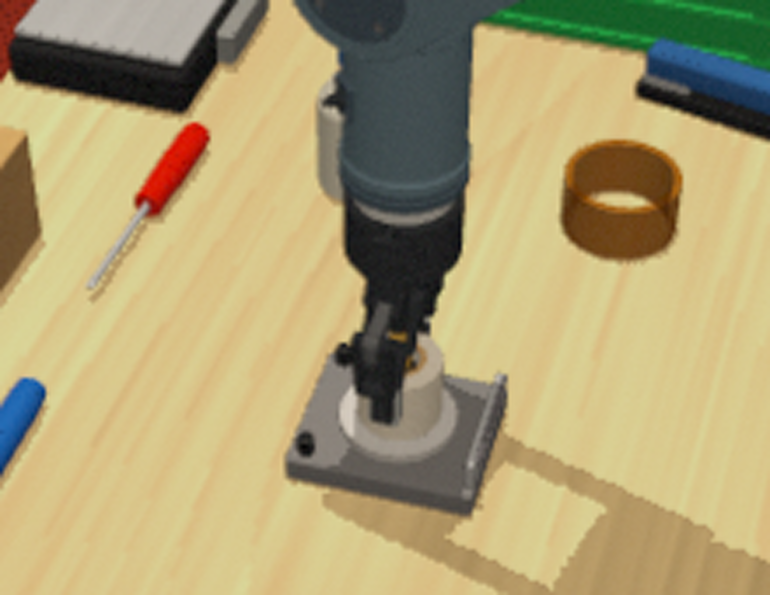

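Request:
step_arm(series=[0,0,0,0,0,0,0,0,0,0,0,0,0,0,0,0,0,0,0,0,0,0,0,0,0,0,0,0,0,0,0,0,0,0,0,0,0,0,0,0,0,0,0,0,0,0,0,0,0])

```text
time: 8.03
eef_pos: [504.0, -3.4, 66.6]
tool_rot: [-0.5, 0.5, 0.5, 0.5]
ft_force: [-0.0, 0.5, 0.2]
opening: 85.0
```

```bash
python3 go.py 502.5 -3 67
```

```text
t 8.03 pos [504.03  -3.43  66.62] yaw 1.571 xax [-1.e-04  0.e+00 -1.e+00] F [-0.01  0.53  0.21] qd 0.002 op 85.0 j [-0.23  0.39  1.87 -0.    0.88 -1.8 ]
(array([-0.0026,  0.0102,  0.0029]), array([ 0.0001,  0.    , -0.    ]))
```

Request:
step_arm(series=[-0.1,0,0,0,0,0,0,-0.3,0,0,0,0,0,0,-0.6,0,0,0,0,0,0,-0.9,0,0,0,0,0,0,-0.9,0,0,0,0,0,0])

```text
time: 8.45
eef_pos: [507.6, -4.1, 208.7]
tool_rot: [0.504, -0.498, -0.497, -0.502]
ft_force: [1.1, -0.6, 0.6]
opening: 85.5
```

```bash
python3 go.py 435.8 255 190
```

```text
t 8.45 pos [507.58  -4.11 208.72] yaw 1.5712 xax [ 0.0114 -0.0026 -0.9999] F [ 1.08 -0.64  0.63] qd 0.078 op 85.5 j [-0.23  0.21  1.71  0.    1.21 -1.8 ]
(array([0.1148, 0.4791, 1.7279]), array([ 0.0001, -0.0008,  0.0036]))
```

Request:
step_arm(series=[0,0.227,0.861,0,0,0,0,0,0.227,0.861,0,0,0,0,0,0.227,0.861,0,0,0,0,0,0.227,0.861,0,0,0,0,0,0.227,0.861,0,0,0,0])

```text
time: 8.87
eef_pos: [468.8, 128.2, 201.7]
tool_rot: [-0.501, 0.499, 0.501, 0.499]
ft_force: [-0.3, -0.2, -0.1]
opening: 85.2
```

Request:
step_arm(series=[0,0.227,0.861,0,0,0,0,0,0.227,0.861,0,0,0,0,0,0.227,0.861,0,0,0,0,0,0.227,0.861,0,0,0,0,0,0.227,0.861,0,0,0,0,0,0.227,0.861,0,0,0,0,0,0.227,0.861,0,0,0,0])

```text
time: 9.45
eef_pos: [436.7, 253.3, 201.5]
tool_rot: [-0.5, 0.5, 0.5, 0.5]
ft_force: [-0.1, 0.0, -0.3]
opening: 85.1
```

```bash
python3 snap.py 7 side 230 210; python3 snap.py 7 top 190 180; python3 go.py 435.8 255 32; python3 - <<'E'
from h import *
i=dict(np.load("side7.npz"));P=pts(i);d=i["depth"];px=i["pixels"].astype(int)
m=near(P,d,(503,-2),45,36,76)&(px.max(-1)>60); q=P[m];print("roll",cylfit(q,29,(503,-2)))
m=near(P,d,(503,-2),31,70,90)&(P[...,2]>74); q=P[m];print("top z",np.median(q[:,2]),disc(q))
m=near(P,d,(437,256),20,10,34); print("cap side",cylfit(P[m],15.3,(437,256)))
i=dict(np.load("top7.npz"));P=pts(i);d=i["depth"]
m=near(P,d,(503,-4),33,74,86); q=P[m];print("top cam roll top",np.median(q[:,2]),disc(q))
E
```

```text
t 9.55 pos [436.68 253.22 201.61] yaw 1.5688 xax [ 0.e+00 -6.e-04 -1.e+00] F [ 0.52 -0.51 -0.52] qd 0.006 op 85.35 j [ 0.3   0.22  1.72 -0.    1.2  -1.26]
(array([1.1307, 0.0059, 0.0125]), array([-0.0006, -0.0002,  0.    ]))
roll (array([503.,  -2.]), np.float64(nan), 0)
top z nan (array([0., 0.]), 0.0, array([nan, nan, nan]), 0)
cap side (array([435.26, 257.93]), np.float64(0.58), 99)
top cam roll top 79.99006971081384 (array([502.1,  -6.2]), 28.6, array([501.8,  -6.2,  79.7]), 309)
  return _methods._mean(a, axis=axis, dtype=dtype,
  ret = ret.dtype.type(ret / rcount)
h.py:15: RuntimeWarning: Mean of empty slice.
  (c,r)=cv2.minEnclosingCircle(m_pts[:,:2].astype(np.float32)); return np.round(c,1),round(r,1),np.round(m_pts.mean(0),1),len(m_pts)
  ret = um.true_divide(
```

View pics/side7.png

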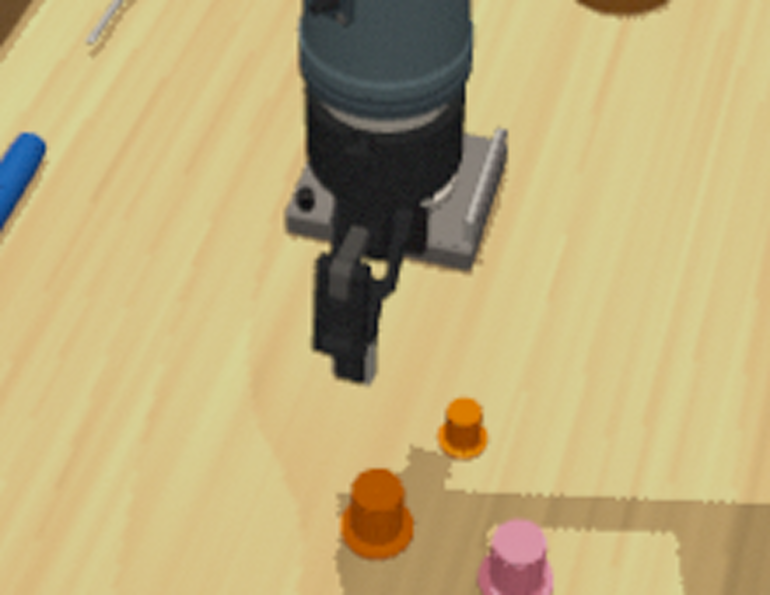

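View pics/top7.png

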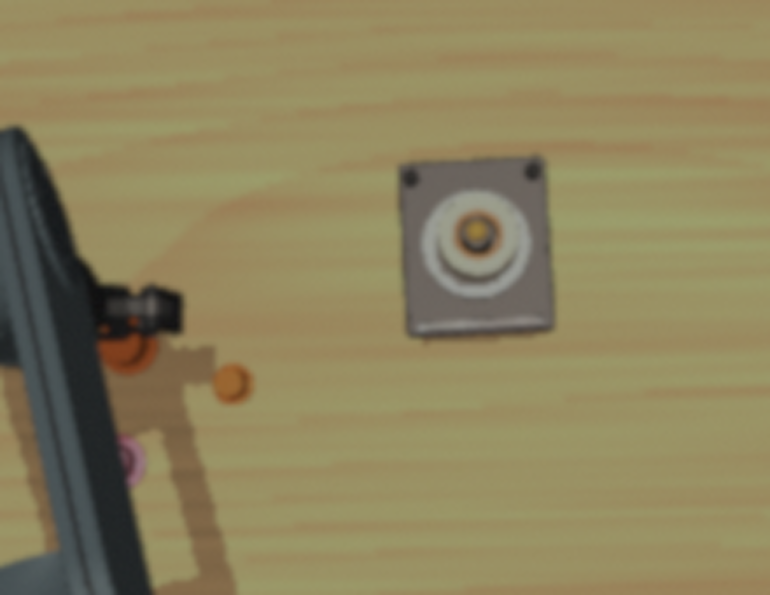

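Request:
step_arm(series=[0.8,0.002,0.018,0,0,0,0,0.8,0.002,0.018,0,0,0,0,0.8,0.002,0.018,0,0,0,0,0.8,0.002,0.018,0,0,0,0,0.8,0.002,0.018,0,0,0,0,0.8,0.002,0.018,0,0,0,0])

```text
time: 10.05
eef_pos: [437.2, 257.2, 83.3]
tool_rot: [-0.5, 0.5, 0.499, 0.501]
ft_force: [0.7, -0.3, 0.1]
opening: 85.4
```

```bash
python3 snap.py 8 side 230 210; python3 go.py 436.3 256 29
```

```text
t 10.1 pos [437.73 257.62  84.07] yaw 1.5701 xax [ 0.004   0.0012 -1.    ] F [ 0.65 -0.1  -0.19] qd 0.015 op 85.44 j [ 0.31  0.36  1.85 -0.    0.92 -1.26]
(array([ 0.3671,  0.011 , -0.0112]), array([-0.0002,  0.0004,  0.0013]))
```

View pics/side8.png

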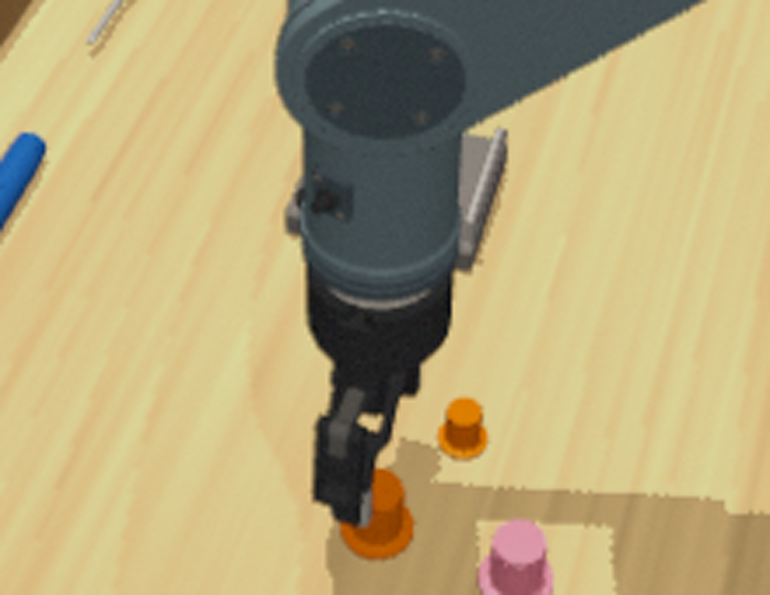

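Request:
step_arm(series=[0.12,0.006,-0.006,0,0,0,0,0.24,0.006,-0.006,0,0,0,0,0.32,0.006,-0.006,0,0,0,0,0.36,0.006,-0.006,0,0,0,0,0.36,0.006,-0.006,0,0,0,0,0.36,0.006,-0.006,0,0,0,0])

```text
time: 10.6
eef_pos: [435.9, 257.0, 29.2]
tool_rot: [-0.5, 0.499, 0.5, 0.501]
ft_force: [-0.1, -0.2, -0.2]
opening: 85.6
```

```bash
python3 go.py 436.3 256 29
```

```text
t 10.6 pos [435.91 256.97  29.22] yaw 1.5709 xax [ 2.5e-03  8.0e-04 -1.0e+00] F [-0.14 -0.25 -0.2 ] qd 0.006 op 85.58 j [ 0.31  0.45  1.9  -0.    0.79 -1.26]
(array([ 0.0014, -0.0026, -0.0065]), array([0.    , 0.0002, 0.0008]))
```

Request:
step_arm(series=[0,0,0,0,0,0,1,0,0,0,0,0,0,1,0,0,0,0,0,0,1,0,0,0,0,0,0,1,0,0,0,0,0,0,1,0,0,0,0,0,0,1,0,0,0,0,0,0,1,0,0,0,0,0,0,1,0,0,0,0,0,0,1,0,0,0,0,0,0,1,0,0,0,0,0,0,1,0,0,0,0,0,0,1,0,0,0,0,0,0,1,0,0,0,0,0,0,1], force=60)

```text
time: 11.77
eef_pos: [435.0, 256.8, 28.3]
tool_rot: [0.5, -0.5, -0.5, -0.5]
ft_force: [-0.8, -1.0, 6.0]
opening: 28.8
```

```bash
python3 snap.py 9 side 230 210; python3 go.py 436.3 256 29
```

```text
t 11.82 pos [435.01 256.78  28.3 ] yaw 1.571 xax [ 8.e-04  2.e-04 -1.e+00] F [-1.16 -1.34  5.8 ] qd 0.001 op 28.68 j [ 0.31  0.45  1.9  -0.    0.79 -1.26]
(array([-0.0046, -0.0086, -0.0052]), array([0.0001, 0.0001, 0.0003]))
```

View pics/side9.png

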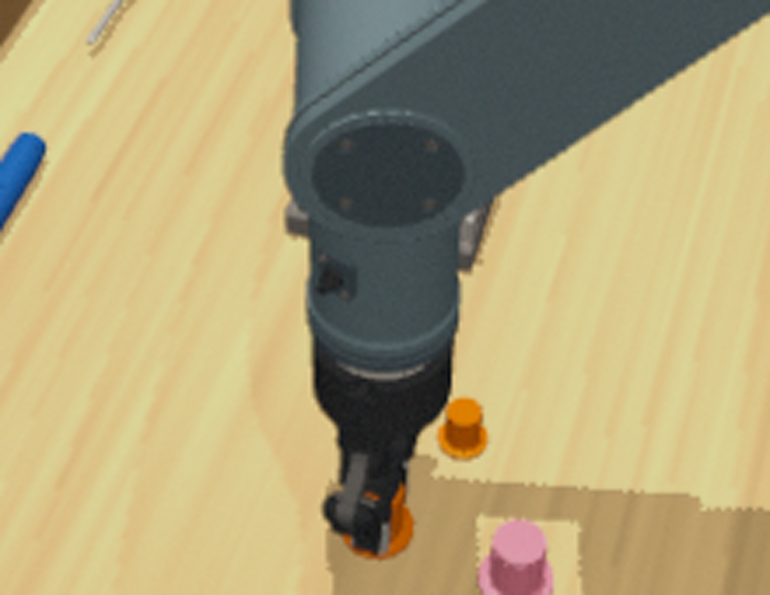

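Request:
step_arm(series=[-0.1,0,0,0,0,0,1,-0.3,0,0,0,0,0,1,-0.6,0,0,0,0,0,1,-0.85,0,0,0,0,0,1,-0.85,0,0,0,0,0,1,-0.85,0,0,0,0,0,1,-0.85,0,0,0,0,0,1])

```text
time: 12.4
eef_pos: [434.2, 256.5, 154.8]
tool_rot: [-0.5, 0.5, 0.5, 0.5]
ft_force: [-0.6, -0.2, -0.8]
opening: 28.7
```

```bash
python3 snap.py 10 side 230 180; python3 go.py 504.4 -2.2 155
```

```text
t 12.45 pos [433.64 256.31 153.95] yaw 1.571 xax [-2.4e-03 -8.0e-04 -1.0e+00] F [ 0.5   0.26 -1.16] qd 0.02 op 28.78 j [ 0.31  0.27  1.78 -0.    1.09 -1.26]
(array([-0.0068, -0.4714, -1.7235]), array([ 0.0001, -0.0003, -0.0008]))
```

View pics/side10.png

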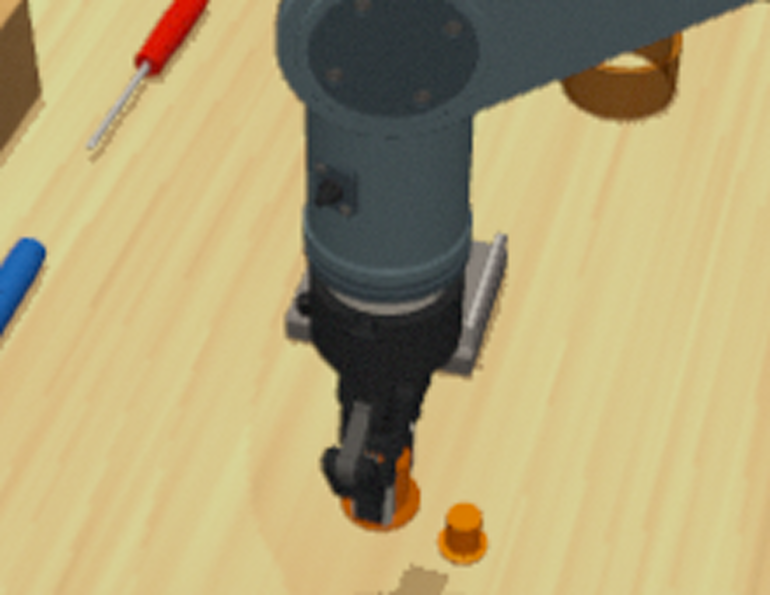

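Request:
step_arm(series=[-0.05,-0.235,-0.862,0,0,0,1,-0.05,-0.235,-0.862,0,0,0,1,-0.05,-0.235,-0.862,0,0,0,1,-0.05,-0.235,-0.862,0,0,0,1,-0.05,-0.235,-0.862,0,0,0,1])

```text
time: 12.87
eef_pos: [470.0, 124.6, 161.1]
tool_rot: [-0.498, 0.502, 0.499, 0.5]
ft_force: [0.7, 0.1, -0.4]
opening: 28.4
```

Request:
step_arm(series=[0,-0.235,-0.862,0,0,0,1,0,-0.235,-0.862,0,0,0,1,0,-0.235,-0.862,0,0,0,1,0,-0.235,-0.862,0,0,0,1,0,-0.235,-0.862,0,0,0,1,0,-0.235,-0.862,0,0,0,1,0,-0.235,-0.862,0,0,0,1,0,-0.235,-0.862,0,0,0,1])

```text
time: 13.53
eef_pos: [504.4, -0.1, 162.2]
tool_rot: [-0.5, 0.5, 0.501, 0.499]
ft_force: [-0.2, 0.6, -1.3]
opening: 28.7
```

```bash
python3 snap.py 11 side 230 140; python3 snap.py 11 top 220 180; python3 go.py 504.4 -2.2 155
```

```text
t 13.63 pos [ 5.0477e+02 -4.3000e-01  1.6254e+02] yaw 1.573 xax [-5.e-04  3.e-04 -1.e+00] F [-0.17  0.46 -0.57] qd 0.008 op 28.87 j [-0.22  0.26  1.77  0.    1.11 -1.8 ]
(array([ 0.0503,  0.0025, -0.0118]), array([ 0.0007,  0.0001, -0.0002]))
```

View pics/side11.png

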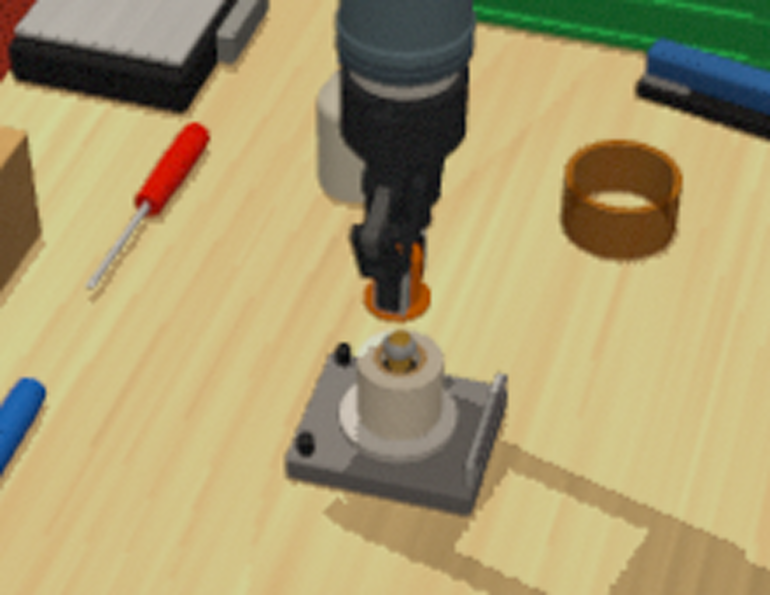

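View pics/top11.png

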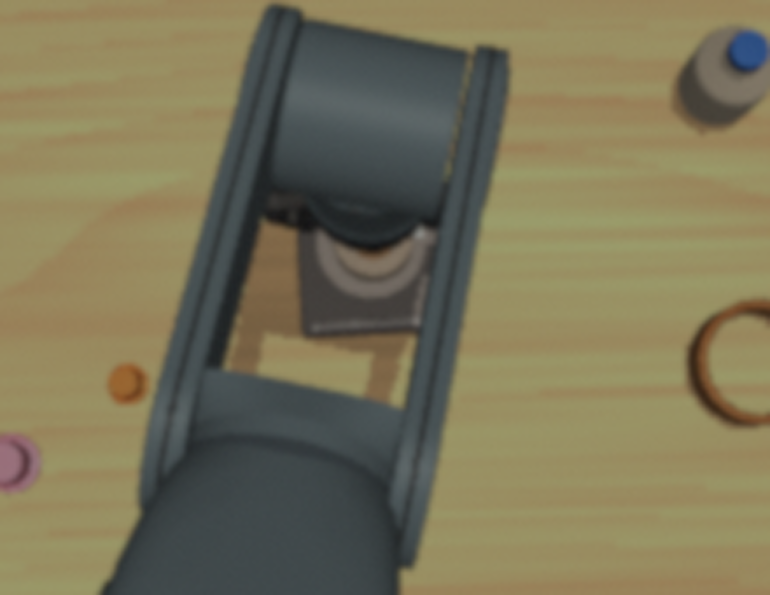

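```bash
cat > capfit.py <<'E'
import sys
from h import *
im=dict(np.load(sys.argv[1])); zb=float(sys.argv[2]); c0=[float(sys.argv[3]),float(sys.argv[4])]
px=im["pixels"].astype(np.uint8); hsv=cv2.cvtColor(px,cv2.COLOR_RGB2HSV)
t=np.linspace(0,2*np.pi,400)
def circ(c,r,z): return np.stack([c[0]+r*np.cos(t),c[1]+r*np.sin(t),0*t+z],1)
q=proj(im,[[c0[0],c0[1],zb]])[0]
h,s,v=[hsv[...,i].astype(int) for i in range(3)]
m=(h>4)&(h<16)&(s>190)&(v>70)
u0,v0=int(q[0]),int(q[1]); M=np.zeros_like(m); M[v0-30:v0+20,u0-25:u0+25]=m[v0-30:v0+20,u0-25:u0+25]
ys,xs=np.nonzero(M); print("orange px",len(xs),"u",xs.min(),xs.max(),"v",ys.min(),ys.max())
# soft subpixel edge: lower contour columns & right/left per row using saturation profile
sat=s.astype(float)
# lower edge: per column, last orange row + subpixel
E=[]
for u in range(xs.min(),xs.max()+1):
    col=ys[xs==u]
    if len(col): E.append((u,col.max()+0.5))
for vv in range(ys.max()-8,ys.max()+1):
    r=xs[ys==vv]
    if len(r): E+= [(r.max()+0.5,vv),(r.min()-0.5,vv)]
E=np.array(E,float)
def res(c):
    from matplotlib.path import Path
hull=cv2.convexHull(E.astype(np.float32))[:,0]
def f(c):
    a=proj(im,circ(c,22,zb)); b=proj(im,circ(c,22,zb+4))
    hp=cv2.convexHull(np.vstack([a,b]).astype(np.float32))
    return [cv2.pointPolygonTest(hp,(float(e[0]),float(e[1])),True) for e in sel]
sel=E[[i for i,e in enumerate(E) if e[1]>=ys.max()-7]]
s_=least_squares(f,c0,loss="soft_l1",f_scale=0.5,diff_step=1e-4)
print("flange centre",s_.x.round(2),"resid",np.abs(s_.fun).mean().round(2),len(sel))
E
sed -i '/^def res/,/matplotlib/d' capfit.py
python3 capfit.py side11.npz 134.2 504 0
python3 capfit.py side0.npz 0 436 257
python3 - <<'E'
from h import *
# stud: brass/steel in side11 & spindle in side0 ; fit silhouette of spindle lateral edges
im=dict(np.load("side0.npz")); px=im["pixels"].astype(int)
g=px.sum(-1)
for z in (45,50,55,60,65,70):
    c=proj(im,[[503,-1.3,z]])[0]; r=int(round(c[1])); row=g[r]; u0=int(c[0])-15
    w=np.clip(300-row[u0:u0+30],0,None); us=np.arange(u0,u0+30); print(z,c.round(2),"dark centroid u",(w*us).sum()/w.sum())
im=dict(np.load("side11.npz")); 
c=proj(im,[[503,-1.3,z] for z in(80,92.5,101.5,134)]);print(c.round(2))
k=im["pixels"][225:252,330:360]; cv2.imwrite("pics/k.png",cv2.resize(k[:,:,::-1],None,fx=20,fy=20,interpolation=cv2.INTER_NEAREST))
E
```

```text
orange px 107 u 334 352 v 209 231
flange centre [504.84   0.  ] resid 0.31 35
orange px 188 u 330 360 v 330 369
flange centre [434.44 248.71] resid 0.83 29
45 [343.33 252.47] dark centroid u 343.5208757637474
50 [343.36 250.96] dark centroid u 343.5458269329237
55 [343.4  249.44] dark centroid u 343.71456986573844
60 [343.43 247.92] dark centroid u 343.7308641975309
65 [343.47 246.39] dark centroid u 343.8567462520822
70 [343.5  244.85] dark centroid u 343.78037735849057
[[343.57 241.74]
 [343.66 237.81]
 [343.73 234.95]
 [343.97 224.36]]
```

View pics/k.png

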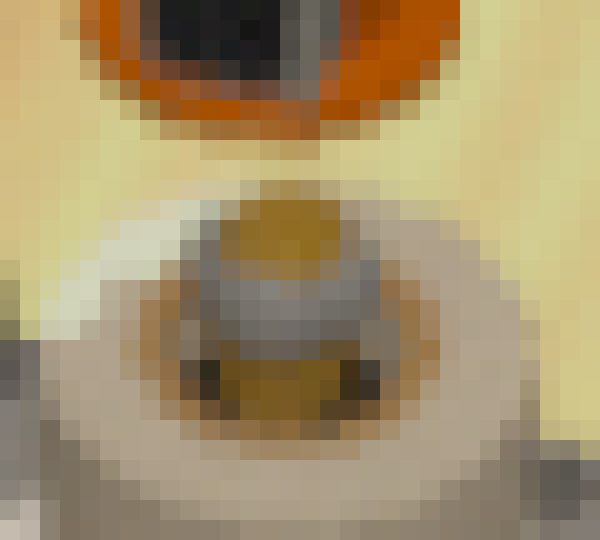

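```bash
python3 - <<'E'
s=open("capfit.py").read()
s=s.replace("def f(c):","def f(o):\n    c=np.array(c0)+np.array(o)-10").replace("least_squares(f,c0,","least_squares(f,[10.,10.],").replace("diff_step=1e-4","diff_step=3e-3").replace("s_.x.round(2)","(s_.x-10+c0).round(2)")
s=s.replace('sel=E[','sel=np.unique(E[').replace('ys.max()-7]]','ys.max()-9]],axis=0)')
open("capfit.py","w").write(s)
E
for z in 132 134.2 136; do python3 capfit.py side11.npz $z 504 -1; done
python3 capfit.py side0.npz 0 436 257
python3 capfit.py side10.npz 126 436 257
python3 - <<'E'
from h import *
# roll top-edge? fit dispenser axis in side from spindle dark & balls
from scipy.optimize import least_squares
im=dict(np.load("side0.npz"))
E
```

```text
orange px 107 u 334 352 v 209 231
flange centre [505.56  -3.07] resid 0.26 37
orange px 107 u 334 352 v 209 231
flange centre [504.89  -0.82] resid 0.27 37
orange px 107 u 334 352 v 209 231
flange centre [504.34   1.02] resid 0.27 37
orange px 188 u 330 360 v 330 369
flange centre [434.37 248.54] resid 0.89 32
orange px 164 u 328 361 v 308 337
flange centre [410.46 265.32] resid 3.21 37
```

Request:
step_arm(series=[0.06,0.01,-0.012,0,0,0,1,0.12,0.01,-0.012,0,0,0,1,0.17,0.01,-0.012,0,0,0,1,0.17,0.01,-0.012,0,0,0,1,0.17,0.01,-0.012,0,0,0,1,0.17,0.01,-0.012,0,0,0,1])

```text
time: 14.13
eef_pos: [503.8, -3.8, 137.1]
tool_rot: [-0.5, 0.5, 0.5, 0.5]
ft_force: [0.9, -0.2, 0.6]
opening: 28.4
```

```bash
python3 snap.py 12 side 230 140; python3 go.py 504.4 -2.2 155; for z in 107 108 109; do python3 capfit.py side12.npz $z 504 -1; done; python3 - <<'E'
from h import *
im=dict(np.load("side12.npz"));k=im["pixels"][215:260,325:365]; cv2.imwrite("pics/k2.png",cv2.resize(k[:,:,::-1],None,fx=13,fy=13,interpolation=cv2.INTER_NEAREST))
E
```

```text
t 14.18 pos [503.97  -3.83 137.32] yaw 1.5708 xax [ 3.e-04 -0.e+00 -1.e+00] F [ 0.2  -0.24  0.19] qd 0.007 op 28.66 j [-0.23  0.29  1.8   0.    1.05 -1.8 ]
(array([-0.1179, -0.0029,  0.0108]), array([-0.    , -0.    ,  0.0001]))
orange px 101 u 335 352 v 217 238
flange centre [504.77  -6.24] resid 0.34 36
orange px 101 u 335 352 v 217 238
flange centre [504.47  -5.24] resid 0.34 36
orange px 101 u 335 352 v 217 238
flange centre [504.18  -4.24] resid 0.34 36
```

View pics/k2.png

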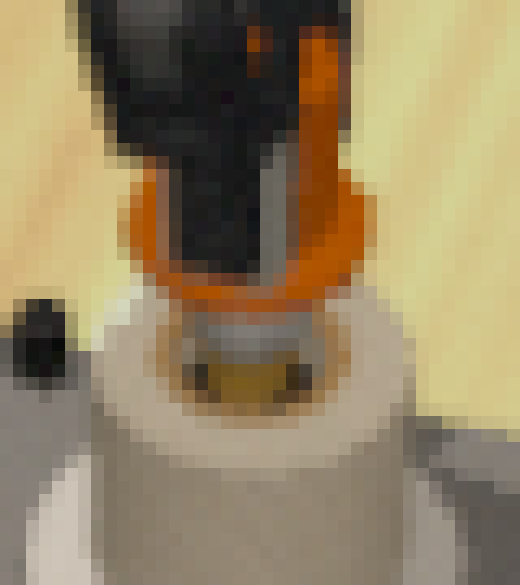

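```bash
python3 - <<'E'
from h import *
for k in (11,12):
    i=dict(np.load(f"side{k}.npz"));P=pts(i);d=i["depth"]
    m=near(P,d,(503,-3),42,36,74); q=P[m]; q=q[np.hypot(q[:,0]-503,q[:,1]+3)<36];print("roll",cylfit(q,29,(503,-2)))
    u=[proj(i,[[x,y,80]])[0].round(2).tolist() for x,y in((503,-1.3),)]
    print(u)
    m=near(P,d,(503,-3),33,77,84);print("rolltop",disc(P[m]),np.median(P[m][:,2]))
i=dict(np.load("side0.npz"));P=pts(i);d=i["depth"]
m=near(P,d,(503,-1),20,36,70);print(cylfit(P[m],11.5,(503,-1)))
m=near(P,d,(503,-1),44,26,33);print("table",disc(P[m]))
E
```

```text
roll (array([502.81,  -2.35]), np.float64(0.86), 296)
[[343.57, 241.74]]
rolltop (array([502.6,  -0.9]), 29.8, array([501.6,   3.8,  79. ]), 196) 78.63921814502073
roll (array([502.92,  -2.18]), np.float64(0.93), 301)
[[343.57, 241.74]]
rolltop (array([5.029e+02, 2.000e-01]), 29.4, array([500.9,   5.8,  79.2]), 179) 79.05853913444376
(array([503.04,  -1.34]), np.float64(0.81), 96)
table (array([503.4,   0.8]), 41.6, array([500.8,   6. ,  28.9]), 460)
```

Request:
step_arm(series=[0,0.009,0.009,0,0,0,1,0,0.009,0.009,0,0,0,1,0.02,0.009,0.009,0,0,0,1,0.035,0.009,0.009,0,0,0,1,0.05,0.009,0.009,0,0,0,1,0.05,0.009,0.009,0,0,0,1])

```text
time: 14.68
eef_pos: [502.0, -2.3, 129.1]
tool_rot: [-0.5, 0.5, 0.5, 0.5]
ft_force: [0.8, 0.3, -1.5]
opening: 28.7
```

```bash
python3 go.py 502.4 -2.4 129; python3 snap.py 13 side 230 140; python3 go.py; python3 - <<'E'
from h import *
im=dict(np.load("side13.npz"));k=im["pixels"][215:260,325:365]; cv2.imwrite("pics/k3.png",cv2.resize(k[:,:,::-1],None,fx=13,fy=13,interpolation=cv2.INTER_NEAREST))
E
```

```text
t 14.68 pos [502.01  -2.32 129.1 ] yaw 1.571 xax [-1.e-03  2.e-04 -1.e+00] F [ 0.83  0.33 -1.49] qd 0.011 op 28.7 j [-0.23  0.3   1.82 -0.    1.03 -1.8 ]
(array([ 0.0007, -0.0026, -0.0005]), array([ 0.0001,  0.0001, -0.0003]))
t 14.73 pos [502.13  -2.35 129.32] yaw 1.5709 xax [-8.e-04  2.e-04 -1.e+00] F [-0.36  0.13  0.64] qd 0.008 op 28.89 j [-0.23  0.3   1.82 -0.    1.03 -1.8 ]
```

View pics/k3.png

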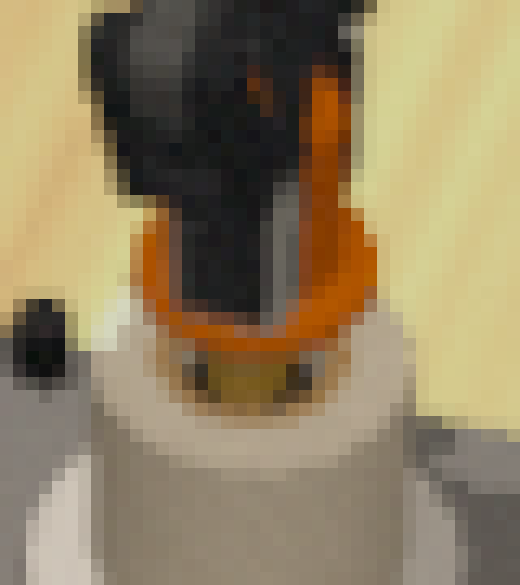

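Request:
step_arm(series=[0.008,0,0,0,0,0,1,0.018,0,0,0,0,0,1,0.018,0,0,0,0,0,1])

```text
time: 14.98
eef_pos: [502.3, -2.4, 126.7]
tool_rot: [-0.5, 0.5, 0.5, 0.5]
ft_force: [-1.0, 0.1, -0.4]
opening: 28.7
```

```bash
python3 go.py 502.4 -2.4 111.3
```

```text
t 14.98 pos [502.27  -2.35 126.73] yaw 1.571 xax [-4.e-04  1.e-04 -1.e+00] F [-0.98  0.07 -0.35] qd 0.007 op 28.69 j [-0.23  0.3   1.82  0.    1.02 -1.8 ]
(array([ 0.1029, -0.0009, -0.0003]), array([ 0.0001,  0.    , -0.0001]))
```

Request:
step_arm(series=[0.01,0,0,0,0,0,1,0.015,0,0,0,0,0,1,0.015,0,0,0,0,0,1])

```text
time: 15.23
eef_pos: [502.6, -2.3, 125.1]
tool_rot: [0.5, -0.5, -0.5, -0.5]
ft_force: [-0.4, 1.2, 1.8]
opening: 28.5
```

Request:
step_arm(series=[0.007,0,0,0,0,0,1,0.013,0,0,0,0,0,1,0.013,0,0,0,0,0,1])

```text
time: 15.48
eef_pos: [503.0, -2.4, 123.8]
tool_rot: [0.501, -0.5, -0.5, -0.5]
ft_force: [-1.0, 1.4, 7.2]
opening: 28.5
```

```bash
python3 go.py 502.4 -2.4 111.3
```

```text
t 15.48 pos [502.96  -2.4  123.79] yaw 1.5711 xax [ 1.7e-03 -3.0e-04 -1.0e+00] F [-0.98  1.38  7.16] qd 0.003 op 28.54 j [-0.23  0.3   1.82  0.    1.01 -1.8 ]
(array([0.0832, 0.0039, 0.    ]), array([ 0.0001, -0.0001,  0.0005]))
```

Request:
step_arm(series=[0.008,0,0,0,0,0,1,0.015,0,0,0,0,0,1,0.02,0,0,0,0,0,1,0.02,0,0,0,0,0,1])

```text
time: 15.82
eef_pos: [502.6, -2.3, 120.2]
tool_rot: [0.5, -0.5, -0.5, -0.5]
ft_force: [-0.0, 0.8, 2.2]
opening: 28.6
```

Request:
step_arm(series=[0.008,0,0,0,0,0,1,0.015,0,0,0,0,0,1,0.02,0,0,0,0,0,1,0.02,0,0,0,0,0,1])

```text
time: 16.15
eef_pos: [502.4, -2.3, 116.1]
tool_rot: [-0.5, 0.5, 0.5, 0.5]
ft_force: [2.5, 0.6, -3.7]
opening: 29.0
```

```bash
python3 go.py 502.4 -2.4 111.3
```

```text
t 16.15 pos [502.37  -2.32 116.11] yaw 1.5708 xax [-2.e-04  2.e-04 -1.e+00] F [ 2.45  0.61 -3.72] qd 0.003 op 28.96 j [-0.23  0.31  1.83  0.    1.   -1.8 ]
(array([ 0.0321, -0.0002, -0.0005]), array([ 0.    ,  0.0001, -0.0001]))
```

Request:
step_arm(series=[0.01,0,0,0,0,0,1,0.02,0,0,0,0,0,1,0.03,0,0,0,0,0,1,0.03,0,0,0,0,0,1])

```text
time: 16.48
eef_pos: [502.0, -2.4, 111.8]
tool_rot: [-0.5, 0.5, 0.5, 0.5]
ft_force: [0.7, -0.1, -2.0]
opening: 28.7
```

```bash
python3 go.py 502.4 -2.4 111.3
```

```text
t 16.48 pos [501.96  -2.42 111.76] yaw 1.5711 xax [-0.0013 -0.     -1.    ] F [ 0.7  -0.08 -2.01] qd 0.006 op 28.67 j [-0.23  0.32  1.84 -0.    0.99 -1.8 ]
(array([ 0.003 , -0.003 ,  0.0001]), array([ 0.0001, -0.    , -0.0004]))
```

Request:
step_arm(series=[0.005,0,0,0,0,0,1,0.007,0,0,0,0,0,1,0.007,0,0,0,0,0,1])

```text
time: 16.73
eef_pos: [502.3, -2.5, 111.3]
tool_rot: [-0.5, 0.5, 0.5, 0.5]
ft_force: [0.2, 0.8, 0.5]
opening: 29.0
```

```bash
python3 go.py 502.4 -2.4 111.3
```

```text
t 16.73 pos [502.28  -2.47 111.35] yaw 1.571 xax [-2.e-04 -2.e-04 -1.e+00] F [0.19 0.82 0.55] qd 0.004 op 28.96 j [-0.23  0.32  1.84 -0.    0.99 -1.8 ]
(array([ 0.0003, -0.0008,  0.0004]), array([ 0.0001, -0.    , -0.0001]))
```

Request:
step_arm(series=[0.005,0,0,0,0,0,1,0.006,0,0,0,0,0,1,0.006,0,0,0,0,0,1])

```text
time: 16.98
eef_pos: [502.4, -2.5, 111.2]
tool_rot: [0.5, -0.5, -0.5, -0.5]
ft_force: [-3.0, 0.1, 7.2]
opening: 29.0
```

```bash
python3 go.py 502.4 -2.4 111.3
```

```text
t 16.98 pos [502.36  -2.46 111.23] yaw 1.5712 xax [ 3.e-04 -4.e-04 -1.e+00] F [-3.01  0.1   7.21] qd 0.001 op 28.96 j [-0.23  0.32  1.84 -0.    0.98 -1.8 ]
(array([-0.0004, -0.0003,  0.0004]), array([ 0.0001, -0.0001,  0.0001]))
```

Request:
step_arm(series=[0.003,0,0,0,0,0,1,0.003,0,0,0,0,0,1,0.003,0,0,0,0,0,1])

```text
time: 17.23
eef_pos: [502.4, -2.5, 111.2]
tool_rot: [0.5, -0.5, -0.5, -0.5]
ft_force: [-3.9, 0.6, 10.5]
opening: 28.7
```

```bash
python3 go.py; python3 snap.py 14 side 230 140; python3 go.py;  python3 snap.py 14 top 220 180; python3 go.py; for i in 1; do python3 -c "
from workcell import viewer,bot
import numpy as np
for n in('side','top'):
    for t in ('cap','roll'): print(n,t,[(round(d['p'],2),np.round(d['xyz'],1).tolist()) for d in viewer.tip_of(n,t)])
"; done; python3 go.py
python3 - <<'E'
from h import *
i=dict(np.load("side14.npz"));P=pts(i);d=i["depth"]
hsv=cv2.cvtColor(i["pixels"],cv2.COLOR_RGB2HSV)
m=near(P,d,(503,-3),28,80,130)&(hsv[...,0]<16)&(hsv[...,1]>190);print("cap z",np.percentile(P[m][:,2],[1,5,50,95,99]).round(1),m.sum())
m=near(P,d,(503,-3),42,36,74); print("roll",cylfit(P[m],29,(503,-2)))
E
```

```text
t 17.23 pos [502.38  -2.47 111.21] yaw 1.5712 xax [ 6.e-04 -4.e-04 -1.e+00] F [-3.93  0.6  10.47] qd 0.002 op 28.72 j [-0.23  0.32  1.84 -0.    0.98 -1.8 ]
t 17.28 pos [502.4   -2.46 111.22] yaw 1.5713 xax [ 7.e-04 -5.e-04 -1.e+00] F [-4.11  0.06  9.58] qd 0.002 op 28.57 j [-0.23  0.32  1.84 -0.    0.98 -1.8 ]
t 17.33 pos [502.41  -2.49 111.2 ] yaw 1.5712 xax [ 7.e-04 -5.e-04 -1.e+00] F [-4.39  0.43 10.6 ] qd 0.002 op 28.43 j [-0.23  0.32  1.84 -0.    0.98 -1.8 ]
side cap [(0.65, [405.1, 178.7, 1.4]), (0.6, [346.6, 267.6, -2.3]), (0.43, [508.7, -3.2, 82.7])]
side roll [(0.89, [506.2, -5.9, 34.6])]
top cap [(0.56, [347.1, 263.8, 1.3]), (0.41, [404.6, 177.8, 0.6])]
top roll [(0.59, [507.9, -1.0, 30.3])]
t 17.53 pos [502.4   -2.48 111.21] yaw 1.5712 xax [ 7.e-04 -5.e-04 -1.e+00] F [-4.06  0.76 10.99] qd 0.001 op 28.62 j [-0.23  0.32  1.84 -0.    0.98 -1.8 ]
cap z [ 83.3  84.4  91.5 121.8 123.9] 89
roll (array([503.07,  -2.32]), np.float64(1.13), 278)
```

View pics/side14.png

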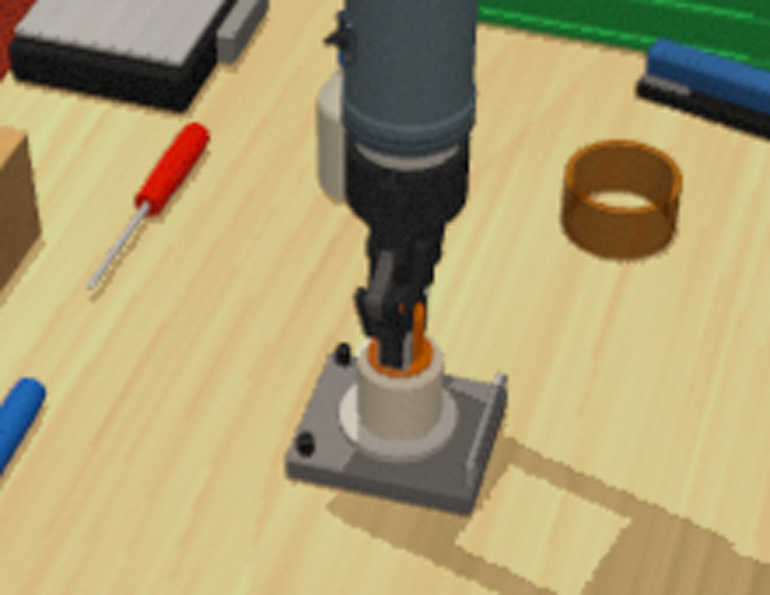

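```bash
python3 -c "
from workcell import order,bot
print(order.close_job()); s=bot.get_state(); print(s['time'],s['ft_force'])"
```

```text
the job is handed in; nothing more can be done
None
the job is handed in; nothing more can be done
```

I lowered the roll onto the turntable, snapped the larger orange cap onto the stud, and handed the job in at about 17.5 s with the gripper still pressing the cap down.

- **Roll:** it is seated flat. The push met a hard stop at the expected height, and the top camera put the roll's top at 80.0 mm (expected 80).
- **Cap:** I measured 7.2 N on the way in, just before the snap. The force then fell, turned to a pull of about 3.7 N as the balls snapped it down, and ended at a hard stop. By the tool's height its underside is at 82.9 mm (home is 83). Before hand-in the wrist read a steady 9.6–11 N of downward push, with a 60 N grip.
- **Other things on the bench:** I kept clear of them. The last side picture shows nothing disturbed in that view, but I did not measure each item's position again.

**Disagreements:**
- The two cameras differed by about 3–5 mm in y. I used the gripper's own position and relative measurements instead.
- The last detector readings for the roll and cap were several mm off in x and y, while their heights agreed to about 5 mm or better.
- About 4 N of sideways force along x remained at the wrist while pressing.

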